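# Comb loose mirror handles into the grooves of the steriliser tray

## Task

Three of the four steel mirror handles lie crooked on the plain end of the steriliser tray. Take the comb from its dock, set its two skids on the tray's side rims behind the handles at the plain end, and comb them to the high end wall with the skids kept in light contact with the rims, so that every handle ends up down in a groove of its own, parallel to the others; then stand the comb back in its dock. Set it down gently and press only lightly, do not jam the handles or touch them with the gripper, and leave the other things on the worktop where they are.

Things in the scene. Friction and masses are not known exactly. Their poses are not given: they have to be found in the camera images.
- tray: Fixed low tray, 124 x 220 mm, rigid, steel rims, blue inside. Origin under its centre, 2 mm above the worktop; it falls 1 degree towards +y, to drain. x along the grooves, y the combing direction: plain apron from y = -104 to +31 mm, then five grooves along x, centres at y = 38.5, 53.5, 68.5, 83.5, 98.5 mm, then the high end wall. Apron and the 4 mm round-topped ridges are 15 mm above the origin, groove bottoms 6 mm; inside width 96 mm.
- tray_entry (a point): Where the comb's origin belongs when it is set down: on the tray's middle line at y = -88 mm in its frame (16 mm from the low wall of the plain end), level with the flat tops of the side rims, which lie 23 mm above the tray's origin in its frame, here about 26.5 mm above the worktop. The rims, at x = +-55 mm, 14 mm wide, are the runners for the skids. Axes as the tray's.
- tray_end (a point): Where the comb's origin belongs at the end of the pass: on the tray's middle line at y = +84 mm in its frame, at rim height, here about 23.5 mm above the worktop. The end wall's inner face is 20 mm further, its top 13 mm above the rims; it stops the skids about 8 mm beyond this point. Axes as the tray's.
- comb: The comb, loose, about 0.12 kg, rigid: aluminium bar along its y (122 mm), two white skids below it at y = +-55 mm (7 mm wide, 23 mm long along x, round underneath), upright white handle on top. Origin midway between the undersides of the skids. Either way round works. Pressed on the rims, the force rises by tens of newtons per millimetre; comb with some 5 to 10 N on them.
- comb_tines (a point): Tip line of the comb's six steel tines (4 mm thick, y = -40 to +40 mm), 6.5 mm below the undersides of the skids. With the skids on the rims the tips pass 1.5 mm above apron and ridges: they push a handle that lies on them and clear one lying in a groove. Carried 2 to 3 mm too high they wedge the handles down and jam. Axes as the comb's.
- comb_grip (a point): Centre of the comb's upright white handle, 46 mm above the undersides of the skids. The handle is 46 mm long along the comb's y, 16 mm thick along its x (grip it across this) and 46 mm tall; its top is 69 mm above the undersides of the skids. Axes as the comb's.
- dock_seat (a point): Middle of the comb's seat in the fixed steel dock, 12 mm above the worktop, y along the dock (140 mm). The comb stands with its skids on two ledges, its origin here, its y along this y (either way round). Trough 28 mm wide along x between lips whose flared edges reach 14 mm above the seat: 2.5 mm of play for the 23 mm skids; end cheeks give 4 mm of play along y.
- yellow_tub: bystander: round yellow tub with lid, 89 mm wide, 52 mm tall, to the left; leave alone. Origin under its centre
- roll_box: bystander: white and blue carton, 60 x 101 x 56 mm, to the left; leave alone. Origin under its centre
- handle_a: steel mirror handle, a loose smooth rod 9 mm in diameter and 80 mm long, 20 g, with dark knurled bands. Origin at its centre, x along it. Lying in a groove its centre is 10.5 mm above the tray's origin, lying on the apron 19.5 mm. Starts on the plain apron, up to 0.3 rad crooked either way.
- handle_b: steel mirror handle, a loose smooth rod 9 mm in diameter and 80 mm long, 20 g, with dark knurled bands. Origin at its centre, x along it. Lying in a groove its centre is 10.5 mm above the tray's origin, lying on the apron 19.5 mm. Starts on the plain apron, up to 0.3 rad crooked either way.
- handle_c: steel mirror handle, a loose smooth rod 9 mm in diameter and 80 mm long, 20 g, with dark knurled bands. Origin at its centre, x along it. Lying in a groove its centre is 10.5 mm above the tray's origin, lying on the apron 19.5 mm. Starts on the plain apron, up to 0.3 rad crooked either way.
- handle_d: steel mirror handle, a loose smooth rod 9 mm in diameter and 80 mm long, 20 g, with dark knurled bands. Origin at its centre, x along it. Lying in a groove its centre is 10.5 mm above the tray's origin, lying on the apron 19.5 mm. Starts in the second groove (y = 53.5 mm) already.

How it is judged:
By the outcome, as a careful person would: the job done as asked, in the order asked, and still so for the second after the job is handed in, with the robot touching nothing.
It also fails if it takes over 67 s, if anything falls off the work surface, if the arm or the gripper's body presses on something with over 40 N, if the wrist force passes 120 N, or if a joint passes its speed limit or range.

## Robot

A 6-joint arm with a two-finger parallel gripper is mounted at the origin on a cart in front of the work surface, level with it; the furniture and walls round the work are solid. World frame = base frame: x ahead of the robot, y to its left, z up, the work surface at z = 0. Lengths are in mm, angles in degrees, forces in N, time in s.
With the tool pointing down it reaches from about 300 to 850 mm from the base axis. Payload 4.2 kg.
Tool frame: the origin (TCP) lies at the very end of the fingers, on their centre line; the grasp point (between the pads) lies 19 mm behind it (env.grasp_offset is the distance from the TCP to the grasp point, in mm); z points along the fingers, y is the line along which they close (so a half turn about z gives the same grasp; the last joint's range is limited). The gripper opens to 91 mm and grips with 3 to 60 N. Pads are 32 mm wide; open, the fingers measure 118 mm over their backs; the gripper's body (76 mm by 178 mm) begins 60 mm behind the grasp point.
Start: joints at [73.453, 18.312, 89.639, -0, 72.044, -1.146], TCP at [152.707, 554.368, 213.976] pointing down, gripper open.
Joint ranges: [-177.97, 177.97], [-48.28, 115.42], [12.27, 149.76], [-77.06, 257.06], [2.81, 150.46], [-146.56, 146.56]. Speed limits (degrees/s): [147.25, 147.25, 180, 180, 180, 180].

## Interface

Orientations are given as [roll, pitch, yaw] about the fixed x, y, z axes, in that order (R = Rz(yaw) Ry(pitch) Rx(roll)).
In Python, from workcell import env, eyes gives the robot as it stands.
- The arm moves only by the tool send_rows, never from a script. Its arguments are lists of equal length, an entry for each row: "grip": the opening, from -1 (shut) to 1 (fully open), so that 0 is half open; "xyz": the shift along the world's x, y, z in m, a list of three; "yaw": the turn about the world's z in degrees. A call has 1 to 8 rows; each row is the pose to reach, as a shift and turn from the pose commanded when the call began; what a row does not reach only later rows make up. A row lasts 1/12 s, in which the tool goes at most 41.7 mm and 7.16 degrees, less where a joint would pass 70% of its speed; a pose out of reach is approached as far as the arm can. A call with a gripper value outside its range is refused whole. The fingers move at their own pace and stop on an object; "grip_force" is the grip in N (left out, the last holds). Time passes only in rows, so rows that repeat a pose let the fingers close. It gives the time, the measured TCP pose, the force, the opening and the grip force at its end, in the units of the state.
- env.state(): the state, without advancing time (a new reading comes with each control period).
- eyes.grab_frame(name): name is "scene" or "side" or "wrist"; returns a dict with "frame" (480x640x3 uint8, red, green, blue), "fx", "fy", "cx", "cy" (pixels), "pose" (4x4, takes a point from camera to world coordinates). Camera axes: x right, y down, z forward; pixel columns grow to the right and rows downward; lengths in mm; the calibration is good to about 2 mm. A picture is of the moment at which its call begins. There is no depth.
- env.job_done(): hands the job in; it is judged then, once.
The state is a dict: "time_s": time; "qpos": joint angles; "qvel": joint speeds; "effort": joint torques, N m; "ee_pos": TCP position; "ee_rot": TCP orientation; "force": force on the tool from outside, world axes, zero at the start; "torque": the same for the moment, N m; "gripper_width": finger opening in mm; "gripper_force": force on a finger pad.
Only numpy, scipy, OpenCV 4.12 (cv2) and the standard library are available. Lean on these libraries where they do the work, as an engineer would, in place of code of your own. Each camera call takes 0.05 s, during which the arm holds its last target. There are 200 camera calls.

## Working session

There is one attempt and no reset: what is moved stays moved. The work goes in short steps, Python scripts to look and compute and a tool call to move; the robot and the scene stay as the last step left them, time stands still between calls to the robot, and variables do not carry over. Pictures are saved under pics/ and viewed, at most 10 in all, crops included, and the job is handed in when it is done.

Besides the shell and the picture viewer there is one more tool, called in YAML: its name, and indented under it one key for each argument. send_rows: Moves the arm, as the interface text tells. Its arguments: {"type":"object","properties":{"grip":{"type":"array"},"xyz":{"type":"array"},"yaw":{"type":"array"},"grip_force":{"type":"number"}},"required":["grip","xyz","yaw"]}

```bash
mkdir -p pics; cat > h.py <<'E'
import numpy as np, cv2
from workcell import env, eyes
def grab(n,save=None):
    d=eyes.grab_frame(n)
    if save: cv2.imwrite('pics/'+save,np.ascontiguousarray(d['frame'][:,:,::-1]))
    return d
def ray(d,u,v):
    P=np.array(d['pose']); r=P[:3,:3]@np.array([(u-d['cx'])/d['fx'],(v-d['cy'])/d['fy'],1.]); return P[:3,3],r/np.linalg.norm(r)
def onz(d,u,v,z):
    o,r=ray(d,u,v); return o+r*(z-o[2])/r[2]
def proj(d,p):
    P=np.array(d['pose']); c=P[:3,:3].T@(np.array(p,float)-P[:3,3]); return np.array([d['fx']*c[0]/c[2]+d['cx'],d['fy']*c[1]/c[2]+d['cy']])
def tri(d1,p1,d2,p2):
    o1,r1=ray(d1,*p1);o2,r2=ray(d2,*p2)
    s=np.linalg.lstsq(np.c_[r1,-r2],o2-o1,rcond=None)[0]
    a,b=o1+s[0]*r1,o2+s[1]*r2; return (a+b)/2,np.linalg.norm(a-b)
E
python3 - <<'E'
from h import *
for n in('scene','side','wrist'):
    d=grab(n,n+'0.png'); print(n,d['fx'],d['cx'],d['cy'],np.round(d['pose'],2).tolist())
a=[cv2.imread(f'pics/{n}0.png') for n in('scene','side')]
print(env.state())
E
```

```text
scene 507.2224602514178 318.5605060260068 238.44717053319354 [[0.9, -0.22, 0.37, 194.25], [-0.43, -0.47, 0.77, -622.47], [-0.0, -0.85, -0.52, 566.46], [0.0, 0.0, 0.0, 1.0]]
side 617.1331445875784 320.31505434216257 231.60958120029866 [[0.97, -0.1, 0.23, 302.69], [-0.25, -0.4, 0.88, -811.62], [0.01, -0.91, -0.41, 514.26], [0.0, 0.0, 0.0, 1.0]]
wrist 409.8535871813186 317.41850315241015 246.33944777075786 [[0.27, 0.93, 0.27, 75.39], [0.96, -0.25, -0.08, 574.6], [-0.0, 0.28, -0.96, 384.53], [0.0, 0.0, 0.0, 1.0]]
{'time_s': 0.15, 'qpos': array([ 7.34533769e+01,  1.83441776e+01,  8.96909255e+01, -1.66892890e-04,
        7.20432026e+01, -1.14625164e+00]), 'qvel': array([ 0.1140492 , -0.06897541, -0.19241423, -0.02853692,  0.00300605,
       -0.03248374]), 'effort': array([ 7.26695043e-05, -4.12770009e+01, -2.32154185e+01,  7.27682677e-02,
        4.33652778e-02, -1.06228167e-04]), 'ee_pos': array([152.59348795, 553.98846093, 213.2999795 ]), 'ee_rot': array([-1.79921707e+02, -1.40780893e-03,  1.64599679e+02]), 'force': array([-0.51431656,  0.38350314, -0.3776595 ]), 'torque': array([-0.06387408, -0.01797436, -0.06455571]), 'gripper_force': 0.0, 'gripper_width': 91.34796717834233}
```

View pics/scene0.png

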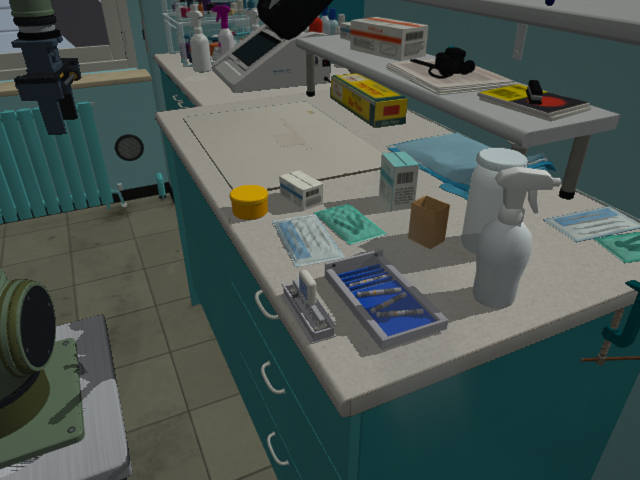

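View pics/side0.png

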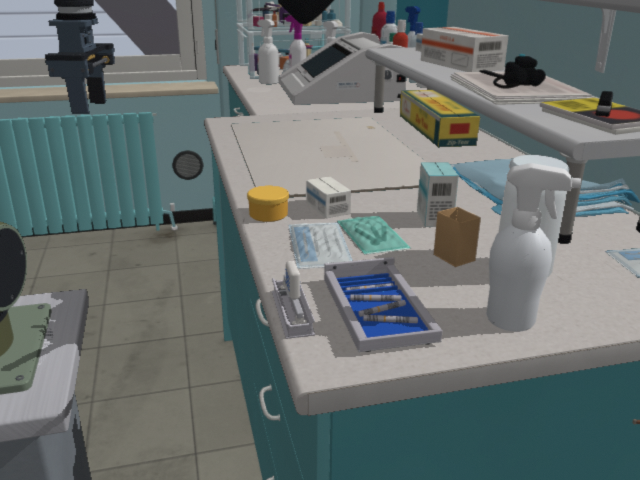

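The scene view shows the dock and comb around (310,300) and the tray around (385,298), with the high wall at its far end (355,258). The side view shows the dock at (292,300) and the tray at (380,305). I'll take rough positions from these and then go close with the wrist camera.

```bash
python3 - <<'E'
from h import *
s=grab('scene');d=grab('side')
for n,p,z in [('nearL',(380,342),25),('nearR',(444,323),25),('farL',(328,268),36),('farR',(377,252),36),('dockfar',(287,288),20),('docknear',(325,336),20),('handletop',(306,272),80)]:
    print('scene',n,np.round(onz(s,*p,z)))
for n,p,z in [('nearL',(362,345),25),('nearR',(437,338),25),('farL',(327,269),36),('farR',(393,262),36),('handletop',(292,264),80),('dockfar',(279,285),20),('docknear',(298,333),20)]:
    print('side',n,np.round(onz(d,*p,z)))
w=grab('wrist'); P=np.array(w['pose']); st=env.state()
from scipy.spatial.transform import Rotation as R
T=R.from_euler('xyz',st['ee_rot'],degrees=True).as_matrix()
print(T.T@(P[:3,3]-st['ee_pos']),(T.T@P[:3,:3]).round(2).tolist())
E
python3 -c "
import cv2
a=cv2.imread('pics/scene0.png')[230:350,260:460];b=cv2.imread('pics/side0.png')[240:360,260:460]
cv2.imwrite('pics/c0.png',cv2.resize(cv2.vconcat([a,b]),None,fx=2.5,fy=2.5,interpolation=2))"
```

```text
scene nearL [ 530. -135.   25.]
scene nearR [ 646. -141.   25.]
scene farL [539.  65.  36.]
scene farR [649.  73.  36.]
scene dockfar [456.  61.  20.]
scene docknear [462. -81.  20.]
scene handletop [473.  14.  80.]
side nearL [ 537. -144.   25.]
side nearR [ 644. -153.   25.]
side farL [542.  61.  36.]
side farR [658.  60.  36.]
side handletop [472.   9.  80.]
side dockfar [460.  55.  20.]
side docknear [460. -88.  20.]
[  79.90774085   -0.85759426 -171.21840845] [[0.0, -0.96, -0.28], [1.0, 0.0, -0.0], [0.0, -0.28, 0.96]]
```

View pics/c0.png

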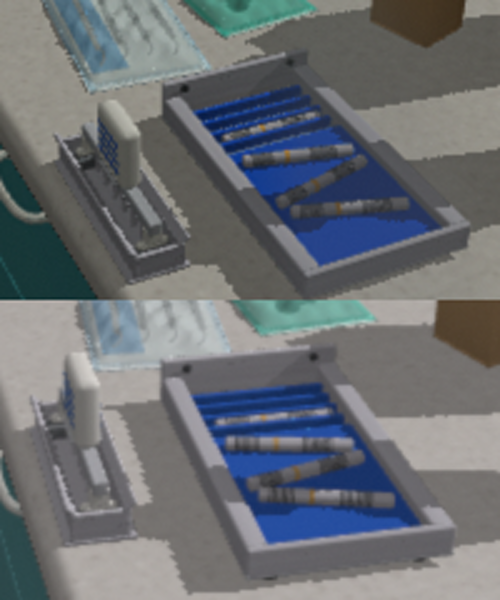

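The crops show the comb upright in the dock with its y along world y. The tray lies right of it with the high wall at the far (+y) end. Three handles lie on the apron and one in the second groove. I'm moving the wrist camera over them.

send_rows:
  grip: [1, 1, 1, 1, 1, 1, 1, 1]
  xyz:
    - [0.01, -0.015, 0]
    - [0.03, -0.045, 0]
    - [0.052, -0.075, 0]
    - [0.075, -0.107, 0]
    - [0.097, -0.139, 0]
    - [0.12, -0.171, 0]
    - [0.142, -0.203, 0]
    - [0.165, -0.235, 0]
  yaw: [-2, -7, -12, -17, -22, -27, -32, -37]

```text
time_s: 0.97
ee_pos: [318.2, 317.7, 214.1]
ee_rot: [180.0, -0.0, 127.4]
force: [1.2, 0.0, -0.4]
gripper_width: 90.9
gripper_force: 0.0
```

send_rows:
  grip: [1, 1, 1, 1, 1, 1, 1, 1]
  xyz:
    - [0.022, -0.032, 0]
    - [0.045, -0.064, 0]
    - [0.067, -0.096, 0]
    - [0.09, -0.128, 0]
    - [0.112, -0.16, 0]
    - [0.135, -0.192, 0]
    - [0.157, -0.224, 0]
    - [0.18, -0.256, 0]
  yaw: [-5, -10, -15, -20, -25, -30, -34, -37.6]

```text
time_s: 1.63
ee_pos: [498.4, 61.5, 214.1]
ee_rot: [180.0, -0.0, 89.8]
force: [1.4, 0.3, -0.1]
gripper_width: 91.0
gripper_force: 0.0
```

send_rows:
  grip: [1, 1, 1, 1, 1, 1]
  xyz:
    - [0.022, -0.032, 0]
    - [0.04, -0.058, 0]
    - [0.047, -0.068, 0]
    - [0.047, -0.068, 0]
    - [0.047, -0.068, 0]
    - [0.047, -0.068, 0]
  yaw: [0, 0, 0, 0, 0, 0]

```text
time_s: 2.13
ee_pos: [543.8, -3.5, 213.9]
ee_rot: [-179.9, -0.0, 90.0]
force: [-0.6, -0.5, 0.1]
gripper_width: 91.4
gripper_force: 0.0
```

```bash
python3 - <<'E'
from h import *
d=grab('wrist','w1.png'); st=env.state(); print(st['time_s'],st['ee_pos'],st['ee_rot'],st['force'])
E
```

```text
2.1833 [543.75811659  -3.27708941 214.04772067] [-1.79967608e+02 -3.28671480e-02  9.00822215e+01] [-0.30184044  0.12825121 -0.08634301]
```

View pics/w1.png

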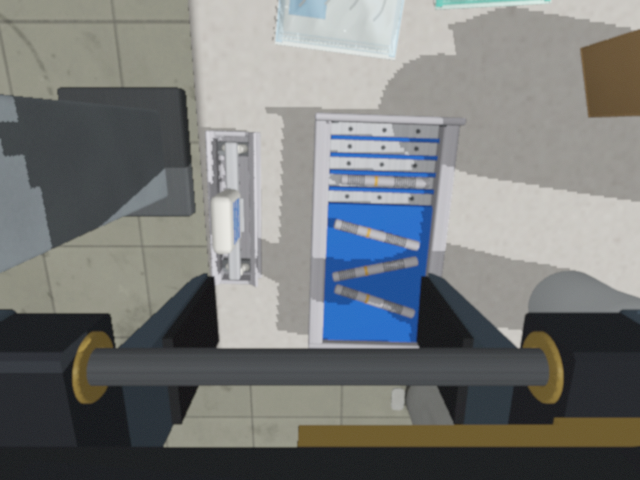

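The wrist view shows the dock at (207–257, 131–285), the comb's handle top near (226,222), the tray rims at x≈318 and 445, the end wall at row 118, and crooked handles at rows 235, 268 and 300. I'll measure these.

```bash
python3 - <<'E'
from h import *
d=grab('wrist'); im=d['frame']; hsv=cv2.cvtColor(im,cv2.COLOR_RGB2HSV)
blue=((hsv[...,0]>105)&(hsv[...,0]<125)&(hsv[...,1]>150)&(hsv[...,2]>60)).astype(np.uint8)
blue[:,:310]=0; blue[:,470:]=0
L=[];Rr=[]
for v in range(210,340,8):
    c=np.flatnonzero(blue[v]); 
    if len(c)>20: L.append(onz(d,c[0]-.5,v,25)[:2]); Rr.append(onz(d,c[-1]+.5,v,18)[:2]); print(v,c[0],c[-1],L[-1].round(1),Rr[-1].round(1))
for A in(L,Rr):
    vx,vy,x,y=cv2.fitLine(np.array(A,np.float32),cv2.DIST_HUBER,0,.01,.01).ravel(); print('line',vx,vy,x,y,np.degrees(np.arctan2(-vx*np.sign(vy),abs(vy))))
# whites: comb handle top
white=((hsv[...,1]<40)&(hsv[...,2]>190)).astype(np.uint8); white[:,:205]=0;white[:,262:]=0;white[:125]=0;white[295:]=0
cs,_=cv2.findContours(white,0,1)
for c in cs:
    if cv2.contourArea(c)>50: print(cv2.contourArea(c),cv2.boundingRect(c),cv2.minAreaRect(c))
a=cv2.resize(im[110:350,195:475,::-1],None,fx=2.5,fy=2.5,interpolation=cv2.INTER_CUBIC); cv2.imwrite('pics/w1c.png',a)
E
```

```text
210 329 431 [553.2   3.9] [647.1   2.7]
218 328 430 [552.4  -3.4] [646.8  -4.7]
226 328 429 [552.4 -10.8] [646.5 -12.3]
234 328 428 [552.5 -18.3] [646.2 -19.9]
242 327 427 [551.7 -25.8] [645.9 -27.6]
250 327 426 [551.7 -33.4] [645.5 -35.4]
258 327 426 [551.8 -41.2] [646.1 -43.2]
266 326 425 [550.9 -49. ] [645.8 -51.2]
274 326 424 [551.  -56.9] [645.5 -59.2]
282 325 421 [550.1 -64.9] [643.2 -67.4]
290 325 420 [550.2 -73. ] [642.8 -75.6]
298 325 419 [550.2 -81.2] [642.5 -84. ]
306 325 419 [550.3 -89.4] [643.1 -92.4]
314 324 418 [549.4 -97.8] [ 642.7 -101. ]
322 324 418 [ 549.4 -106.3] [ 643.3 -109.6]
330 324 417 [ 549.5 -114.9] [ 643.  -118.4]
338 324 416 [ 549.5 -123.6] [ 642.6 -127.2]
line 0.029946217 0.99955153 550.9464 -57.999702 -1.7160481
line 0.038611542 0.9992543 644.66693 -59.975212 -2.2128286
653.5 (212, 249, 50, 46) ((236.5, 271.5), (49.0, 45.0), 0.0)
62.5 (240, 200, 4, 31) ((241.5, 215.0), (30.0, 3.0), 90.0)
1231.5 (213, 198, 32, 81) ((225.75387573242188, 238.3326416015625), (82.51643371582031, 25.11979866027832), 79.2156982421875)
403.5 (227, 144, 16, 46) ((234.5, 166.5), (45.0, 15.0), 90.0)
246.0 (206, 131, 39, 52) ((214.2307586669922, 149.1538543701172), (32.72731018066406, 58.798221588134766), 33.6900634765625)
859.0 (205, 125, 57, 131) ((233.0, 190.0), (130.0, 56.0), 90.0)
```

View pics/w1c.png

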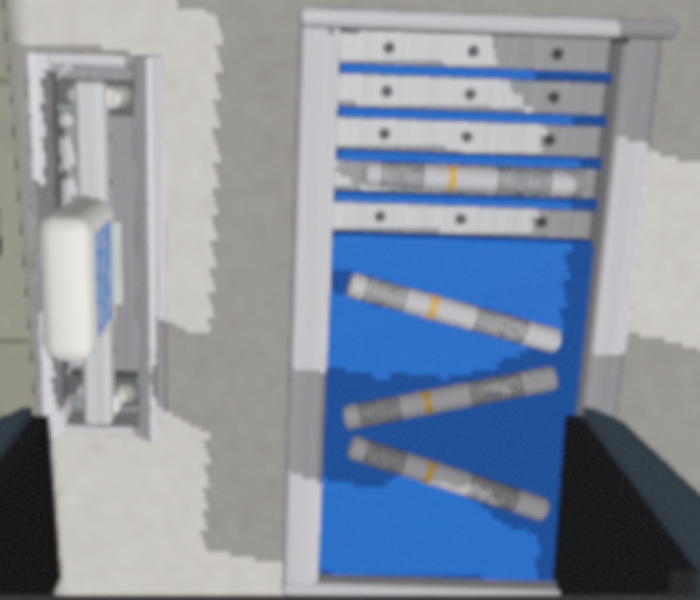

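```bash
python3 - <<'E'
from h import *
d=grab('wrist'); st=env.state(); print(st['ee_pos'])
def C(u,v,z): return onz(d,195+u/2.5,110+v/2.5,z).round(1)[:2]
print('handle top corners L/R mid-row', C(43,285,81),C(97,285,81),'ends',C(72,203,81),C(70,360,81), 'TL',C(52,212,81),'BL',C(50,352,81))
print('dock lips', [C(*p,26) for p in((28,58),(160,58),(150,437),(52,437),(140,437),(146,58))])
print('bar axis z~30', C(92,90,30),C(99,410,30),'bar L/R',C(80,150,35),C(106,150,35))
print('rim L in/out', C(335,30,24),C(305,30,24),C(320,577,26.5),C(287,577,26.5))
print('endwall inner top',C(450,29,36.5),' low wall inner',C(440,576,26),'outer',C(440,592,26))
for v,z,yt in((218,7.3,38.5),(135,6.8,68.5),(95,6.6,83.5),(50,6.3,98.5)): 
  p=C(462,v,z); print('groove',p, 'tray y0', p[1]-yt)
print('handle d',C(370,175,11.5),C(578,182,11.5))
for a,b in(((350,284),(560,342)),((347,417),(556,376)),((350,445),(547,512))): print('handle',C(*a,21.5),C(*b,21.5))
E
```

```text
[543.9774139   -3.31442162 214.22404295]
handle top corners L/R mid-row [463.3   4. ] [479.8   4. ] ends [473.7  29.1] [470. -20.] TL [467.5  26.3] BL [464.  -17.4]
dock lips [array([449.3,  69.8]), array([493.9,  69.9]), array([485. , -67.5]), array([448.1, -67.6]), array([481.2, -67.5]), array([489.2,  69.9])]
bar axis z~30 [471.1  59.5] [467.2 -55.3] bar L/R [467.  40.] [475.8  40. ]
rim L in/out [553.1  79.1] [542.9  79.1] [ 549.2 -125.9] [ 536.3 -125.9]
endwall inner top [590.2  79.4]  low wall inner [ 596.3 -125.6] outer [ 596.6 -132.7]
groove [601.4  12.5] tray y0 -26.0
groove [600.1  42.8] tray y0 -25.700000000000003
groove [599.5  57. ] tray y0 -26.5
groove [598.8  72.6] tray y0 -25.900000000000006
handle d [566.6  28.9] [642.3  26.5]
handle [559.5  -9.4] [637.6 -31.2]
handle [559.1 -61. ] [637.  -44.5]
handle [560.4 -72.4] [ 637.5 -100.2]
```

The handle top is at about (471.5, 4), comb yaw about -3°. The tray centre is near (599, -26), yaw -2°. I'm going above the comb for a closer look.

send_rows:
  grip: [1, 1, 1, 1, 1, 1, 1]
  xyz:
    - [-0.015, 0.001, -0.015]
    - [-0.035, 0.003, -0.037]
    - [-0.055, 0.005, -0.06]
    - [-0.073, 0.007, -0.084]
    - [-0.073, 0.007, -0.084]
    - [-0.073, 0.007, -0.084]
    - [-0.073, 0.007, -0.084]
  yaw: [-1, -2, -3, -3, -3, -3, -3]

```text
time_s: 2.87
ee_pos: [473.7, 2.8, 131.5]
ee_rot: [179.8, -0.0, 87.0]
force: [0.8, -0.2, 1.7]
gripper_width: 91.1
gripper_force: 0.0
```

```bash
python3 - <<'E'
from h import *
d=grab('wrist','w2.png'); st=env.state(); print(st['time_s'],st['ee_pos'],st['ee_rot'],st['force'])
for p in ((471,4,81),(471,4,39),(471,60,26),(471,-60,26)): print(p,proj(d,p))
E
```

```text
2.9167 [474.20832954   2.6693414  131.70978022] [ 1.79725968e+02 -1.09371083e-02  8.70390849e+01] [-0.04167977 -1.14846651 -1.14321423]
(471, 4, 81) [312.72875838 267.77422632]
(471, 4, 39) [313.1615946  247.01287379]
(471, 60, 26) [308.73161918 160.57251962]
(471, -60, 26) [317.88547402 324.30399251]
```

View pics/w2.png

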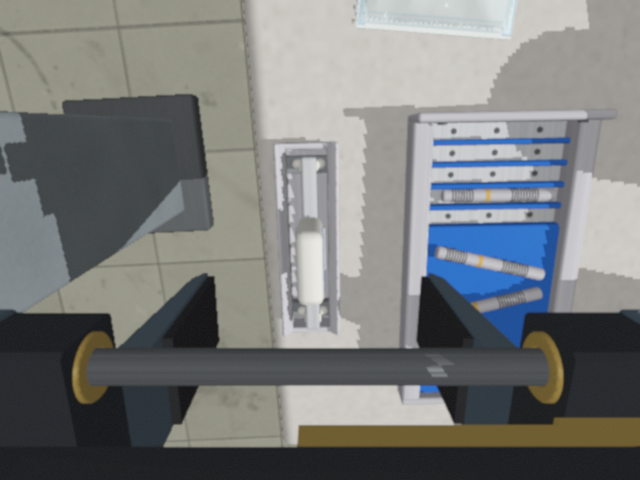

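The handle top is at (300–323, 222–304) and the bar runs from (309,155) to (313,328), almost vertical in the image, so the yaw is nearly right. I'll refine it.

```bash
python3 - <<'E'
from h import *
d=grab('wrist'); st=env.state(); print(st['ee_pos'],st['ee_rot'],st['qvel'].round(2))
im=d['frame'].astype(int); g=im.mean(2)
for v in (175,190,205,240,250,260,270,280,290,315):
    r=im[v,280:345]; 
    print(v,' '.join(str(int(x)) for x in g[v,284:340:1]))
print('col',[(v,int(g[v,311])) for v in range(212,232)],[(v,int(g[v,311])) for v in range(296,312)])
E
```

```text
[474.18180072   2.54559047 131.68472064] [ 1.79731870e+02 -1.09162888e-02  8.70228322e+01] [-0.25  0.07  0.3   0.07  0.04  0.01]
175 114 111 143 182 201 201 189 167 152 153 152 153 155 155 154 147 146 160 183 197 201 201 200 201 200 201 203 206 207 207 202 182 159 152 153 152 152 152 152 152 150 142 129 128 138 141 143 144 145 149 167 194 208 208 199 199
190 124 119 135 174 197 203 194 172 154 152 151 151 153 155 156 150 144 151 173 192 199 201 200 199 200 200 202 204 206 207 205 192 167 152 152 152 152 150 151 152 152 145 134 134 141 143 142 143 145 147 162 188 204 204 199 198
205 124 122 115 115 141 167 176 171 159 153 151 152 153 154 156 154 147 144 162 184 197 201 200 200 199 199 200 202 204 206 206 199 175 155 151 152 152 152 152 153 151 146 136 134 139 141 142 142 145 146 160 184 202 204 197 197
240 127 127 121 116 131 166 188 198 200 189 166 154 163 172 182 189 198 204 210 214 215 216 218 219 220 222 223 224 226 226 228 229 229 230 230 228 220 204 190 189 180 161 144 130 130 137 141 143 143 144 150 174 200 206 201 198
250 126 127 126 122 121 144 181 199 200 189 162 148 158 170
[... 1046 characters left out ...]
41 143 143 144 153 179 201 198 173
315 210 210 209 195 159 129 123 130 145 145 141 142 142 143 143 143 145 146 144 146 154 157 173 192 198 199 198 196 194 193 195 196 201 206 211 210 181 146 134 130 130 129 126 123 121 134 140 142 143 143 144 156 179 195 191 172
col [(212, 202), (213, 201), (214, 201), (215, 199), (216, 185), (217, 153), (218, 130), (219, 128), (220, 128), (221, 130), (222, 130), (223, 130), (224, 130), (225, 131), (226, 130), (227, 129), (228, 133), (229, 132), (230, 142), (231, 158)] [(296, 223), (297, 223), (298, 223), (299, 223), (300, 220), (301, 215), (302, 208), (303, 201), (304, 197), (305, 195), (306, 195), (307, 196), (308, 195), (309, 195), (310, 195), (311, 196)]
```

```bash
python3 - <<'E'
from h import *
d=grab('wrist'); st=env.state(); print(st['ee_pos'].round(2))
print('handle ctr',onz(d,308.9,266.5,81),'ends',onz(d,308.9,231,81),onz(d,308.9,302,81))
a,b=onz(d,308.9,175,35),onz(d,312.8,315,35);print('bar',a,b,np.degrees(np.arctan2(a[0]-b[0],a[1]-b[1])))
for z in(79,):
  for e in ((296.3,321.1),):
    a=onz(d,(296+321)/2,240,z);b=onz(d,(297.4+322.2)/2,290,z);print('handle yaw',a,b,np.degrees(np.arctan2(a[0]-b[0],a[1]-b[1])))
a,b=onz(d,284+50.7,175,26),onz(d,284+51.7,290,26);print('dock R lip inner',a,b,np.degrees(np.arctan2(a[0]-b[0],a[1]-b[1])))
a,b=onz(d,284+2.4,175,26),onz(d,284+6.5,290,26);print('dock L lip',a,b,np.degrees(np.arctan2(a[0]-b[0],a[1]-b[1])))
print('tcp proj',proj(d,st['ee_pos']),proj(d,st['ee_pos']*[1,1,0]+[0,0,81]))
E
```

```text
[473.92   2.42 131.46]
handle ctr [469.356834     4.56374679  81.        ] ends [470.55606965  25.48717194  81.        ] [468.09411677 -17.46726038  81.        ]
bar [471.32815954  51.25734645  35.        ] [468.42664261 -48.20486894  35.        ] 1.6709615697521136
handle yaw [469.96911598  19.74387004  79.        ] [468.97886128 -10.74176109  79.        ] 1.8604657519101773
dock R lip inner [488.39962194  49.34659846  26.        ] [485.84890182 -33.55443835  26.        ] 1.7623350868498193
dock L lip [456.08149377  51.02634426  26.        ] [453.03538111 -31.80322906  26.        ] 2.106141262690856
tcp proj [317.46734755 306.82170775] [317.0492333  269.62429763]
```

send_rows:
  grip: [0.3, 0.3, 0.3, 0.3, 0.3, 0.3, 0.3, 0.3]
  xyz:
    - [-0.0045, 0.002, -0.008]
    - [-0.0045, 0.002, -0.02]
    - [-0.0045, 0.002, -0.035]
    - [-0.0045, 0.002, -0.05]
    - [-0.0045, 0.002, -0.06]
    - [-0.0045, 0.002, -0.065]
    - [-0.0045, 0.002, -0.065]
    - [-0.0045, 0.002, -0.065]
  yaw: [1, 1.2, 1.2, 1.2, 1.2, 1.2, 1.2, 1.2]

```text
time_s: 3.68
ee_pos: [467.5, 4.4, 65.1]
ee_rot: [180.0, -0.0, 88.2]
force: [0.3, -0.1, -0.5]
gripper_width: 59.3
gripper_force: 0.0
```

```bash
python3 - <<'E'
from h import *
d=grab('wrist','w3.png'); st=env.state(); print(st['time_s'],st['ee_pos'],st['ee_rot'],st['force'],st['gripper_width'])
g=d['frame'].astype(int).mean(2)
print('proj',proj(d,st['ee_pos']*[1,1,0]+[0,0,81]))
for v in (230,250,270,290): print(v,' '.join(str(int(x)) for x in g[v,280:360]))
print('col',[(v,int(g[v,316])) for v in range(190,345,2)])
E
```

```text
3.7333 [467.76419687   4.37355407  65.40131005] [ 1.79935410e+02 -1.87682953e-03  8.82094100e+01] [-0.30327793  0.78546648 -0.07453246] 59.19316975036447
proj [318.86050294 322.93361988]
230 199 209 213 213 209 195 159 131 129 128 125 117 111 142 183 201 205 204 194 172 155 153 152 152 154 156 157 157 154 153 149 143 149 164 184 196 201 202 202 201 201 200 200 200 202 204 206 207 208 207 199 176 158 153 152 152 152 153 153 154 153 147 128 115 119 132 141 143 142 145 147 146 146 149 158 181 203 212 209 201
250 150 144 135 131 130 127 128 128 129 127 124 119 113 116 135 152 157 157 156 155 155 153 153 152 153 155 156 156 151 145 140 135 133 132 132 131 130 131 130 129 129 128 128 127 128 127 128 129 133 140 148 152 156 158 157 155 154 153 155 155 153 142 124 120 133 138 141 142 143 146 145 146 145 150 166 192 207 210 203 200
270 151 150 141 134 131 129 128 126 128 128 128 127 126 137 169 190 201 204 203 200 188 165 144 133 125 129 134 136 137 136 135 137 137 135 136 136 135 136 134 135 135 134 134 134 133 133 132 133 131 132 135 137 136 132 125 122 118 116 122 158 181 160 124 118 134 1
[... 623 characters left out ...]
01), (230, 201), (232, 201), (234, 201), (236, 201), (238, 201), (240, 201), (242, 201), (244, 190), (246, 157), (248, 141), (250, 130), (252, 132), (254, 131), (256, 132), (258, 133), (260, 134), (262, 133), (264, 133), (266, 134), (268, 134), (270, 135), (272, 137), (274, 145), (276, 155), (278, 165), (280, 169), (282, 171), (284, 172), (286, 173), (288, 175), (290, 175), (292, 175), (294, 175), (296, 175), (298, 175), (300, 175), (302, 175), (304, 174), (306, 175), (308, 174), (310, 174), (312, 174), (314, 174), (316, 174), (318, 175), (320, 174), (322, 173), (324, 174), (326, 174), (328, 173), (330, 174), (332, 174), (334, 173), (336, 174), (338, 174), (340, 174), (342, 174), (344, 174)]
```

Handle is centred within about 1 mm. I'm descending to grip height and closing.

send_rows:
  grip: [0.3, 0.3, 0.3, 0.3, 0.3]
  xyz:
    - [0.001, 0, -0.008]
    - [0.001, 0, -0.018]
    - [0.001, 0, -0.026]
    - [0.001, 0, -0.026]
    - [0.001, 0, -0.026]
  yaw: [0, 0, 0, 0, 0]

```text
time_s: 4.15
ee_pos: [468.0, 4.4, 38.6]
ee_rot: [-180.0, 0.0, 88.2]
force: [0.3, 0.2, 0.1]
gripper_width: 59.4
gripper_force: 0.0
```

send_rows:
  grip: [-0.3, -0.5, -0.6, -0.7, -0.8, -0.9, -1, -1]
  xyz:
    - [0, 0, 0]
    - [0, 0, 0]
    - [0, 0, 0]
    - [0, 0, 0]
    - [0, 0, 0]
    - [0, 0, 0]
    - [0, 0, 0]
    - [0, 0, 0]
  yaw: [0, 0, 0, 0, 0, 0, 0, 0]
  grip_force: 25

```text
time_s: 4.82
ee_pos: [468.4, 4.4, 39.1]
ee_rot: [180.0, 0.0, 88.2]
force: [0.4, -0.1, 1.0]
gripper_width: 15.8
gripper_force: 25.0
```

Gripped at 15.8 mm with no side force. I'm lifting, then turning about 90° on the way to the tray entry.

send_rows:
  grip: [-1, -1, -1, -1, -1, -1, -1, -1]
  xyz:
    - [0, 0, 0.003]
    - [0, 0, 0.008]
    - [0, 0, 0.015]
    - [0, 0, 0.024]
    - [0, 0, 0.036]
    - [0, 0, 0.048]
    - [0, 0, 0.058]
    - [0, 0, 0.06]
  yaw: [0, 0, 0, 0, 0, 0, 0, 0]

```text
time_s: 5.48
ee_pos: [469.6, 4.3, 101.3]
ee_rot: [179.7, -0.0, 88.2]
force: [-0.1, -0.8, -0.9]
gripper_width: 15.9
gripper_force: 25.0
```

send_rows:
  grip: [-1, -1, -1, -1, -1, -1, -1, -1]
  xyz:
    - [0.006, -0.005, 0]
    - [0.014, -0.013, 0]
    - [0.024, -0.022, 0]
    - [0.034, -0.031, 0]
    - [0.044, -0.04, 0]
    - [0.054, -0.049, 0]
    - [0.064, -0.058, 0]
    - [0.074, -0.067, 0]
  yaw: [3, 9, 15, 21, 27, 33, 39, 45]

```text
time_s: 6.15
ee_pos: [542.5, -63.1, 99.0]
ee_rot: [-180.0, -0.0, 133.5]
force: [0.8, 0.8, -1.0]
gripper_width: 15.9
gripper_force: 25.0
```

send_rows:
  grip: [-1, -1, -1, -1, -1, -1, -1, -1]
  xyz:
    - [0.01, -0.009, 0]
    - [0.02, -0.018, 0]
    - [0.03, -0.027, 0]
    - [0.04, -0.036, 0]
    - [0.048, -0.044, 0]
    - [0.054, -0.0505, 0]
    - [0.0545, -0.051, 0]
    - [0.0545, -0.051, 0]
  yaw: [6, 12, 18, 24, 30, 36, 41, 44.9]

```text
time_s: 6.82
ee_pos: [596.9, -114.1, 98.7]
ee_rot: [180.0, -0.0, 178.3]
force: [-0.4, -0.6, -0.9]
gripper_width: 15.9
gripper_force: 25.0
```

send_rows:
  grip: [-1, -1, -1, -1]
  xyz:
    - [0, 0, 0]
    - [0, 0, 0]
    - [0, 0, 0]
    - [0, 0, 0]
  yaw: [0, 0, 0, 0]

```text
time_s: 7.15
ee_pos: [596.6, -113.5, 99.0]
ee_rot: [180.0, -0.0, 178.0]
force: [-0.4, -0.3, -1.4]
gripper_width: 16.2
gripper_force: 25.0
```

```bash
python3 - <<'E'
from h import *
d=grab('wrist','w4.png'); st=env.state(); print(st['time_s'],st['ee_pos'],st['ee_rot'],st['force'],st['torque'])
s=grab('scene','s4.png')
E
```

```text
7.2 [ 596.60481244 -113.52284867   99.0289993 ] [ 1.79994944e+02 -1.68743662e-03  1.78064404e+02] [ 0.59269099  0.63192974 -1.69950931] [ 0.0124841   0.00846141 -0.00406745]
```

View pics/w4.png

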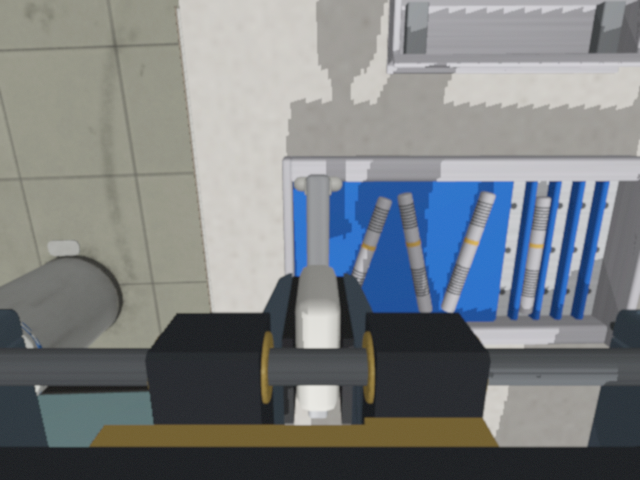

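The comb hangs left of the handles, with its skid end at (320,184). The near rim is at rows 158–181 and the low wall at columns 284–292. I'll check the registration by projection.

```bash
python3 - <<'E'
from h import *
d=grab('wrist'); st=env.state(); T=st['ee_pos']
g=d['frame'].astype(int); G=g.mean(2)
for c in (320,): print('col',c,[(v,int(G[v,c])) for v in range(166,200,1)])
for c in (308,360,480,590): print('col',c,[(v,int(G[v,c])) for v in range(150,190,1)])
print('row250',[(u,g[250,u].tolist()) for u in range(276,300)])
print('row184',[(u,int(G[184,u])) for u in range(288,350,1)])
print('pred bar end top',proj(d,T+[-61,2,-4]),'skid bottom ctr',proj(d,T+[-55,1.8,-27]), 'handle top', proj(d,T+[0,0,42]))
for c,a,b in((308,158,181),(480,158,181)): print('rim',onz(d,c,a,26),onz(d,c,b,26))
E
```

```text
col 320 [(166, 203), (167, 203), (168, 204), (169, 204), (170, 203), (171, 202), (172, 200), (173, 189), (174, 157), (175, 132), (176, 137), (177, 147), (178, 150), (179, 152), (180, 153), (181, 152), (182, 153), (183, 153), (184, 152), (185, 153), (186, 152), (187, 153), (188, 153), (189, 153), (190, 152), (191, 152), (192, 152), (193, 153), (194, 153), (195, 152), (196, 152), (197, 153), (198, 152), (199, 153)]
col 308 [(150, 155), (151, 154), (152, 156), (153, 155), (154, 147), (155, 132), (156, 121), (157, 125), (158, 141), (159, 159), (160, 177), (161, 192), (162, 200), (163, 202), (164, 200), (165, 200), (166, 202), (167, 204), (168, 204), (169, 203), (170, 203), (171, 202), (172, 203), (173, 201), (174, 192), (175, 169), (176, 143), (177, 133), (178, 136), (179, 139), (180, 139), (181, 139), (182, 138), (183, 140), (184, 139), (185, 139), (186, 138), (187, 138), (188, 138), (189, 138)]
col 360 [(150, 157), (151, 157), (152, 156), (153, 156), (154, 152), (155, 140), (156, 125), (157, 124), (158, 140), (159, 160), (160, 179), (161, 194), (162, 202), (163, 204), (164, 202), (165,
[... 2194 characters left out ...]
317, 153), (318, 153), (319, 152), (320, 152), (321, 154), (322, 156), (323, 157), (324, 158), (325, 155), (326, 149), (327, 145), (328, 140), (329, 145), (330, 158), (331, 165), (332, 174), (333, 178), (334, 178), (335, 177), (336, 176), (337, 173), (338, 171), (339, 167), (340, 160), (341, 146), (342, 122), (343, 100), (344, 104), (345, 118), (346, 123), (347, 123), (348, 124), (349, 123)]
pred bar end top [319.15780345 173.1027833 ] skid bottom ctr [318.95531109 180.43954015] handle top [319.50281089 359.48617488]
rim [ 534.22550752 -117.76730128   26.        ] [ 547.59582403 -118.2963265    26.        ]
rim [537.54782534 -17.32249692  26.        ] [550.96921937 -16.27225683  26.        ]
```

Registration agrees within 1 mm. I'm shifting (-1,+1) mm and descending to just above the rims.

send_rows:
  grip: [-1, -1, -1, -1, -1, -1, -1, -1]
  xyz:
    - [-0.001, 0.001, -0.006]
    - [-0.001, 0.001, -0.014]
    - [-0.001, 0.001, -0.023]
    - [-0.001, 0.001, -0.031]
    - [-0.001, 0.001, -0.037]
    - [-0.001, 0.001, -0.041]
    - [-0.001, 0.001, -0.042]
    - [-0.001, 0.001, -0.042]
  yaw: [0, 0, 0, 0, 0, 0, 0, 0]

```text
time_s: 7.97
ee_pos: [595.6, -112.6, 56.5]
ee_rot: [180.0, -0.0, 178.1]
force: [0.1, 0.7, -1.0]
gripper_width: 16.1
gripper_force: 25.0
```

send_rows:
  grip: [-1, -1, -1]
  xyz:
    - [0, 0, -0.0005]
    - [0, 0, -0.001]
    - [0, 0, -0.001]
  yaw: [0, 0, 0]

```text
time_s: 8.22
ee_pos: [595.9, -112.7, 56.3]
ee_rot: [-180.0, 0.0, 178.1]
force: [0.8, -0.5, -1.4]
gripper_width: 15.8
gripper_force: 25.0
```

```bash
python3 - <<'E'
from h import *
d=grab('side','d5.png');st=env.state(); print(st['time_s'],st['ee_pos'],st['force'],st['torque'])
im=cv2.imread('pics/d5.png')[210:360,260:460]; w=grab('wrist')['frame'][120:330,250:640,::-1]
cv2.imwrite('pics/c5.png',cv2.vconcat([cv2.resize(im,(440,330),interpolation=2),cv2.resize(w,(440,237))]))
E
```

```text
8.2667 [ 595.89120235 -112.68712833   56.29108966] [-0.21161257  0.70329326 -1.69063261] [0.01167672 0.03748238 0.00857657]
```

View pics/c5.png

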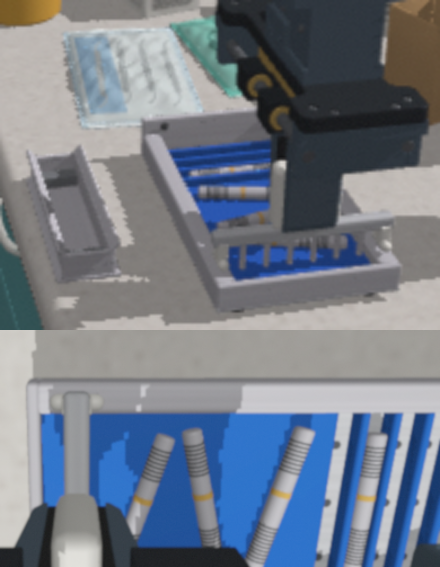

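The skids hang just above both rims, and the tines are behind the handles. I'm lowering in small steps until contact.

send_rows:
  grip: [-1, -1, -1, -1, -1]
  xyz:
    - [0, 0, -0.0005]
    - [0, 0, -0.001]
    - [0, 0, -0.0015]
    - [0, 0, -0.0015]
    - [0, 0, -0.0015]
  yaw: [0, 0, 0, 0, 0]

```text
time_s: 8.73
ee_pos: [595.7, -112.6, 54.4]
ee_rot: [180.0, -0.0, 178.1]
force: [0.3, -0.2, -1.9]
gripper_width: 15.8
gripper_force: 25.0
```

send_rows:
  grip: [-1, -1, -1, -1]
  xyz:
    - [0, 0, -0.0003]
    - [0, 0, -0.0005]
    - [0, 0, -0.0005]
    - [0, 0, -0.0005]
  yaw: [0, 0, 0, 0]

```text
time_s: 9.07
ee_pos: [595.7, -112.6, 54.0]
ee_rot: [180.0, -0.0, 178.1]
force: [-0.1, 0.8, -0.9]
gripper_width: 15.9
gripper_force: 25.0
```

send_rows:
  grip: [-1, -1, -1, -1]
  xyz:
    - [0, 0, -0.0003]
    - [0, 0, -0.0005]
    - [0, 0, -0.0005]
    - [0, 0, -0.0005]
  yaw: [0, 0, 0, 0]

```text
time_s: 9.4
ee_pos: [595.8, -112.6, 53.6]
ee_rot: [180.0, 0.0, 178.1]
force: [-0.4, 0.1, 0.3]
gripper_width: 16.0
gripper_force: 25.0
```

send_rows:
  grip: [-1, -1, -1, -1]
  xyz:
    - [0, 0, -0.0002]
    - [0, 0, -0.0003]
    - [0, 0, -0.0003]
    - [0, 0, -0.0003]
  yaw: [0, 0, 0, 0]

```text
time_s: 9.73
ee_pos: [595.8, -112.6, 53.5]
ee_rot: [180.0, 0.0, 178.1]
force: [-0.2, 0.7, 3.2]
gripper_width: 15.7
gripper_force: 25.0
```

Contact is about 4.5 N. I'm starting the pass along the tray's axis (dx +0.033, dz -0.0175 per mm) with a touch more load.

send_rows:
  grip: [-1, -1, -1, -1, -1, -1, -1, -1]
  xyz:
    - [0, 0.001, -0.0001]
    - [0.0001, 0.003, -0.00015]
    - [0.0002, 0.005, -0.0002]
    - [0.0003, 0.0075, -0.00023]
    - [0.0003, 0.01, -0.00028]
    - [0.0004, 0.0125, -0.00032]
    - [0.0005, 0.015, -0.00036]
    - [0.0006, 0.0175, -0.0004]
  yaw: [0, 0, 0, 0, 0, 0, 0, 0]

```text
time_s: 10.4
ee_pos: [596.9, -95.3, 53.2]
ee_rot: [-179.9, 0.1, 178.1]
force: [-0.9, -4.9, 5.0]
gripper_width: 15.8
gripper_force: 25.0
```

send_rows:
  grip: [-1, -1, -1, -1, -1, -1, -1, -1]
  xyz:
    - [0.0001, 0.0025, -5e-05]
    - [0.0002, 0.005, -0.0001]
    - [0.0002, 0.0075, -0.00014]
    - [0.0003, 0.01, -0.00018]
    - [0.0004, 0.0125, -0.00022]
    - [0.0005, 0.015, -0.00027]
    - [0.0006, 0.0175, -0.00031]
    - [0.0007, 0.02, -0.00036]
  yaw: [0, 0, 0, 0, 0, 0, 0, 0]

```text
time_s: 11.07
ee_pos: [597.6, -75.3, 52.8]
ee_rot: [-179.9, 0.1, 178.1]
force: [0.5, -3.7, 5.6]
gripper_width: 15.8
gripper_force: 25.0
```

send_rows:
  grip: [-1, -1, -1, -1, -1, -1, -1, -1]
  xyz:
    - [0.0001, 0.0025, -5e-05]
    - [0.0002, 0.005, -0.0001]
    - [0.0002, 0.0075, -0.00014]
    - [0.0003, 0.01, -0.00018]
    - [0.0004, 0.0125, -0.00022]
    - [0.0005, 0.015, -0.00027]
    - [0.0006, 0.0175, -0.00031]
    - [0.0007, 0.02, -0.00036]
  yaw: [0, 0, 0, 0, 0, 0, 0, 0]

```text
time_s: 11.73
ee_pos: [598.2, -55.3, 52.5]
ee_rot: [-179.9, 0.1, 178.1]
force: [-0.7, -4.9, 5.7]
gripper_width: 15.9
gripper_force: 25.0
```

send_rows:
  grip: [-1, -1, -1, -1, -1, -1, -1, -1]
  xyz:
    - [0.0001, 0.0025, -5e-05]
    - [0.0002, 0.005, -0.0001]
    - [0.0002, 0.0075, -0.00014]
    - [0.0003, 0.01, -0.00018]
    - [0.0004, 0.0125, -0.00022]
    - [0.0005, 0.015, -0.00027]
    - [0.0006, 0.0175, -0.00031]
    - [0.0007, 0.02, -0.00036]
  yaw: [0, 0, 0, 0, 0, 0, 0, 0]

```text
time_s: 12.4
ee_pos: [598.9, -35.3, 52.1]
ee_rot: [-179.9, 0.1, 178.1]
force: [0.4, -4.4, 5.7]
gripper_width: 16.0
gripper_force: 25.0
```

send_rows:
  grip: [-1, -1, -1, -1, -1, -1, -1, -1]
  xyz:
    - [0.0001, 0.002, -4e-05]
    - [0.0001, 0.004, -7e-05]
    - [0.0002, 0.006, -0.00011]
    - [0.0003, 0.008, -0.00014]
    - [0.0003, 0.01, -0.00018]
    - [0.0004, 0.012, -0.00021]
    - [0.0005, 0.014, -0.00025]
    - [0.0005, 0.016, -0.00028]
  yaw: [0, 0, 0, 0, 0, 0, 0, 0]

```text
time_s: 13.07
ee_pos: [599.4, -19.3, 51.8]
ee_rot: [-180.0, 0.1, 178.1]
force: [-0.8, -5.2, 4.7]
gripper_width: 15.9
gripper_force: 25.0
```

Forces are steady. Next comes the groove region, a little slower.

send_rows:
  grip: [-1, -1, -1, -1, -1, -1, -1, -1]
  xyz:
    - [0.0001, 0.002, -6e-05]
    - [0.0001, 0.004, -0.0001]
    - [0.0002, 0.006, -0.00014]
    - [0.0003, 0.008, -0.00017]
    - [0.0003, 0.01, -0.0002]
    - [0.0004, 0.012, -0.00024]
    - [0.0005, 0.014, -0.00027]
    - [0.0005, 0.016, -0.0003]
  yaw: [0, 0, 0, 0, 0, 0, 0, 0]

```text
time_s: 13.73
ee_pos: [599.9, -3.4, 51.6]
ee_rot: [-179.9, 0.1, 178.1]
force: [0.4, -4.9, 5.9]
gripper_width: 15.8
gripper_force: 25.0
```

send_rows:
  grip: [-1, -1, -1, -1, -1, -1, -1, -1]
  xyz:
    - [0.0001, 0.002, -4e-05]
    - [0.0001, 0.004, -7e-05]
    - [0.0002, 0.006, -0.00011]
    - [0.0003, 0.008, -0.00014]
    - [0.0003, 0.01, -0.00018]
    - [0.0004, 0.012, -0.00021]
    - [0.0005, 0.014, -0.00025]
    - [0.0005, 0.016, -0.00028]
  yaw: [0, 0, 0, 0, 0, 0, 0, 0]

```text
time_s: 14.4
ee_pos: [600.3, 12.6, 51.3]
ee_rot: [-179.9, 0.1, 178.1]
force: [0.4, -5.0, 5.2]
gripper_width: 16.1
gripper_force: 25.0
```

send_rows:
  grip: [-1, -1, -1, -1, -1, -1, -1, -1]
  xyz:
    - [0.0001, 0.002, -4e-05]
    - [0.0001, 0.004, -7e-05]
    - [0.0002, 0.006, -0.00011]
    - [0.0003, 0.008, -0.00015]
    - [0.0003, 0.01, -0.00019]
    - [0.0004, 0.012, -0.00022]
    - [0.0005, 0.014, -0.00026]
    - [0.0005, 0.016, -0.0003]
  yaw: [0, 0, 0, 0, 0, 0, 0, 0]

```text
time_s: 15.07
ee_pos: [600.8, 28.6, 51.0]
ee_rot: [-179.9, 0.1, 178.1]
force: [0.2, -6.0, 6.2]
gripper_width: 15.8
gripper_force: 25.0
```

send_rows:
  grip: [-1, -1, -1, -1, -1, -1, -1, -1]
  xyz:
    - [0.0001, 0.002, -4e-05]
    - [0.0001, 0.004, -7e-05]
    - [0.0002, 0.006, -0.00011]
    - [0.0003, 0.008, -0.00014]
    - [0.0003, 0.01, -0.00018]
    - [0.0004, 0.012, -0.00021]
    - [0.0005, 0.014, -0.00025]
    - [0.0005, 0.016, -0.00028]
  yaw: [0, 0, 0, 0, 0, 0, 0, 0]

```text
time_s: 15.73
ee_pos: [601.2, 44.6, 50.7]
ee_rot: [-179.9, 0.1, 178.1]
force: [0.2, -4.7, 6.4]
gripper_width: 15.8
gripper_force: 25.0
```

```bash
python3 - <<'E'
from h import *
d=grab('wrist'); st=env.state(); print(st['time_s'],st['ee_pos'],st['force'])
w=d['frame'][100:345,60:640,::-1]; s=grab('side')['frame'][210:360,260:460,::-1]
cv2.imwrite('pics/c6.png',cv2.vconcat([cv2.resize(w,(580,245)),cv2.resize(s,(580,345),interpolation=2)]))
E
```

```text
15.7833 [601.22873849  45.08759846  50.73384129] [-0.2679177  -3.61676948  5.93669715]
```

View pics/c6.png

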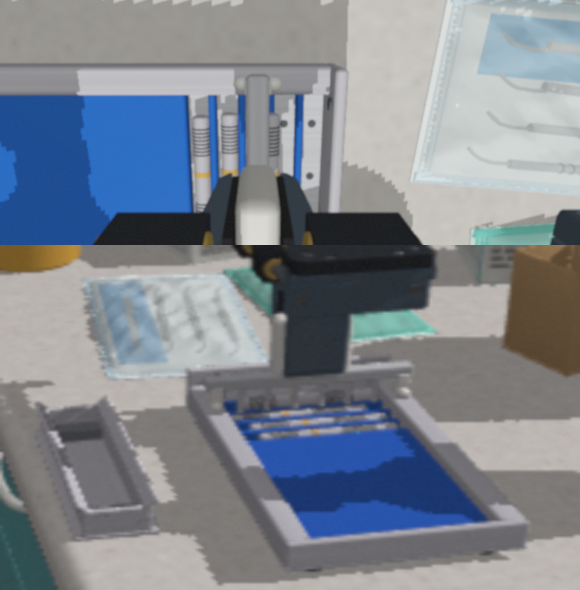

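Grooves 1–3 each hold a handle, and the last one is just ahead of the tines at groove 4. I'm finishing the pass.

send_rows:
  grip: [-1, -1, -1, -1, -1, -1, -1, -1]
  xyz:
    - [0.0001, 0.002, -4e-05]
    - [0.0001, 0.004, -7e-05]
    - [0.0002, 0.006, -0.00011]
    - [0.0003, 0.008, -0.00014]
    - [0.0003, 0.01, -0.00018]
    - [0.0004, 0.012, -0.00021]
    - [0.0005, 0.0138, -0.00025]
    - [0.0005, 0.0145, -0.00025]
  yaw: [0, 0, 0, 0, 0, 0, 0, 0]

```text
time_s: 16.5
ee_pos: [601.7, 59.2, 50.5]
ee_rot: [-180.0, 0.0, 178.1]
force: [0.6, -5.0, 5.3]
gripper_width: 15.8
gripper_force: 25.0
```

send_rows:
  grip: [-1, -1]
  xyz:
    - [0, 0, 0]
    - [0, 0, 0]
  yaw: [0, 0]

```text
time_s: 16.67
ee_pos: [601.7, 59.4, 50.5]
ee_rot: [-180.0, 0.0, 178.1]
force: [0.1, -4.3, 6.7]
gripper_width: 15.6
gripper_force: 25.0
```

send_rows:
  grip: [-1, -1, -1, -1, -1, -1, -1, -1]
  xyz:
    - [0, 0, 0.001]
    - [0, 0, 0.004]
    - [0, 0, 0.01]
    - [0, 0, 0.018]
    - [0, 0, 0.028]
    - [0, 0, 0.038]
    - [0, 0, 0.047]
    - [0, 0, 0.05]
  yaw: [0, 0, 0, 0, 0, 0, 0, 0]

```text
time_s: 17.33
ee_pos: [602.6, 59.5, 102.4]
ee_rot: [180.0, 0.2, 178.1]
force: [0.8, 0.2, -0.6]
gripper_width: 16.0
gripper_force: 25.0
```

send_rows:
  grip: [-1, -1, -1, -1, -1, -1, -1, -1]
  xyz:
    - [-0.006, -0.002, 0]
    - [-0.016, -0.006, 0]
    - [-0.026, -0.01, 0]
    - [-0.036, -0.015, 0]
    - [-0.046, -0.019, 0]
    - [-0.056, -0.023, 0]
    - [-0.066, -0.027, 0]
    - [-0.076, -0.031, 0]
  yaw: [-3, -9, -15, -21, -27, -33, -39, -45]

```text
time_s: 18.0
ee_pos: [524.9, 28.2, 100.3]
ee_rot: [180.0, 0.0, 132.8]
force: [0.4, -0.1, -0.7]
gripper_width: 15.5
gripper_force: 25.0
```

send_rows:
  grip: [-1, -1, -1, -1, -1, -1, -1, -1]
  xyz:
    - [-0.01, -0.004, 0]
    - [-0.02, -0.008, 0]
    - [-0.03, -0.012, 0]
    - [-0.04, -0.017, 0]
    - [-0.049, -0.021, 0]
    - [-0.055, -0.0235, 0]
    - [-0.057, -0.024, 0]
    - [-0.0572, -0.024, 0]
  yaw: [-6, -12, -18, -24, -30, -36, -41, -44.9]

```text
time_s: 18.67
ee_pos: [467.5, 4.2, 100.4]
ee_rot: [180.0, -0.0, 87.9]
force: [0.3, 0.3, -1.5]
gripper_width: 16.0
gripper_force: 25.0
```

send_rows:
  grip: [-1, -1, -1, -1]
  xyz:
    - [0, 0, 0]
    - [0, 0, 0]
    - [0, 0, 0]
    - [0, 0, 0]
  yaw: [0, 0, 0, 0]

```text
time_s: 19.0
ee_pos: [468.3, 4.4, 100.1]
ee_rot: [180.0, -0.0, 88.3]
force: [0.3, 0.6, -1.7]
gripper_width: 15.3
gripper_force: 25.0
```

```bash
python3 - <<'E'
from h import *
d=grab('wrist','w7.png'); st=env.state(); print(st['time_s'],st['ee_pos'],st['ee_rot'],st['force'],st['torque'])
T=st['ee_pos']
w=d['frame'][90:345,240:640,::-1]
cv2.imwrite('pics/c7.png',cv2.resize(w,(800,510),interpolation=2))
E
```

```text
19.05 [468.31054102   4.40188837 100.02518553] [ 1.79992511e+02 -5.14513274e-04  8.82457009e+01] [ 0.04903074 -1.12230624 -2.18462513] [-0.05942236  0.04267999 -0.01403789]
```

View pics/c7.png

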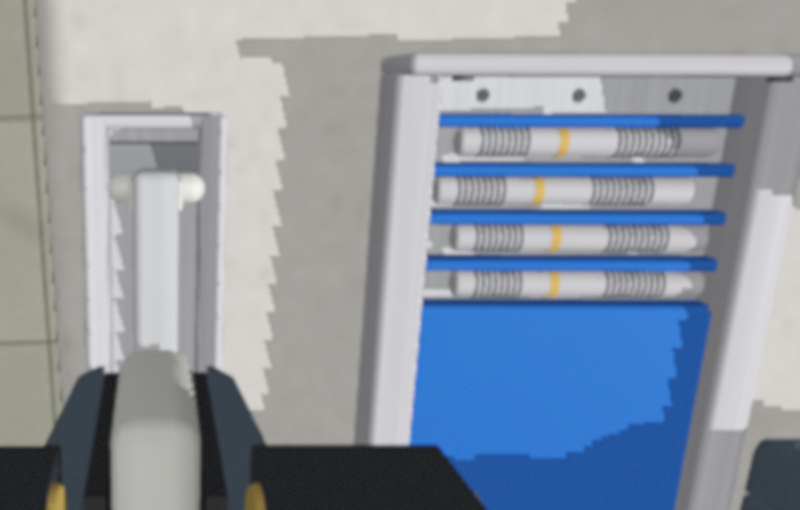

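All four handles lie parallel in grooves 1–4. The comb end is centred over the dock trough, at the commanded pose of the original grasp. I'm lowering it back.

send_rows:
  grip: [-1, -1, -1, -1, -1, -1, -1, -1]
  xyz:
    - [0, 0, -0.005]
    - [0, 0, -0.012]
    - [0, 0, -0.02]
    - [0, 0, -0.028]
    - [0, 0, -0.034]
    - [0, 0, -0.038]
    - [0, 0, -0.04]
    - [0, 0, -0.04]
  yaw: [0, 0, 0, 0, 0, 0, 0, 0]

```text
time_s: 19.72
ee_pos: [467.9, 4.4, 59.4]
ee_rot: [-179.9, 0.0, 88.2]
force: [-0.8, -0.2, -1.6]
gripper_width: 15.3
gripper_force: 25.0
```

send_rows:
  grip: [-1, -1, -1, -1, -1, -1, -1, -1]
  xyz:
    - [0, 0, -0.002]
    - [0, 0, -0.004]
    - [0, 0, -0.006]
    - [0, 0, -0.008]
    - [0, 0, -0.01]
    - [0, 0, -0.011]
    - [0, 0, -0.012]
    - [0, 0, -0.012]
  yaw: [0, 0, 0, 0, 0, 0, 0, 0]

```text
time_s: 20.38
ee_pos: [468.1, 4.4, 47.8]
ee_rot: [-180.0, -0.0, 88.2]
force: [0.8, -0.5, -1.3]
gripper_width: 15.6
gripper_force: 25.0
```

send_rows:
  grip: [-1, -1, -1, -1, -1, -1, -1, -1]
  xyz:
    - [0, 0, -0.0015]
    - [0, 0, -0.003]
    - [0, 0, -0.0045]
    - [0, 0, -0.006]
    - [0, 0, -0.007]
    - [0, 0, -0.0078]
    - [0, 0, -0.008]
    - [0, 0, -0.008]
  yaw: [0, 0, 0, 0, 0, 0, 0, 0]

```text
time_s: 21.05
ee_pos: [468.2, 4.4, 39.9]
ee_rot: [-180.0, -0.0, 88.2]
force: [-0.5, -0.2, -1.3]
gripper_width: 16.1
gripper_force: 25.0
```

send_rows:
  grip: [-1, -1, -1, -1]
  xyz:
    - [0, 0, -0.0003]
    - [0, 0, -0.0006]
    - [0, 0, -0.0006]
    - [0, 0, -0.0006]
  yaw: [0, 0, 0, 0]

```text
time_s: 21.38
ee_pos: [468.2, 4.4, 39.4]
ee_rot: [180.0, 0.0, 88.2]
force: [-0.5, -0.4, -1.3]
gripper_width: 16.0
gripper_force: 25.0
```

send_rows:
  grip: [-1, -1, -1, -1]
  xyz:
    - [0, 0, -0.0002]
    - [0, 0, -0.0004]
    - [0, 0, -0.0004]
    - [0, 0, -0.0004]
  yaw: [0, 0, 0, 0]

```text
time_s: 21.72
ee_pos: [468.2, 4.4, 39.1]
ee_rot: [180.0, -0.0, 88.2]
force: [-0.3, -0.9, -0.9]
gripper_width: 15.8
gripper_force: 25.0
```

send_rows:
  grip: [-1, -1, -1, -1]
  xyz:
    - [0, 0, -0.0001]
    - [0, 0, -0.0002]
    - [0, 0, -0.0002]
    - [0, 0, -0.0002]
  yaw: [0, 0, 0, 0]

```text
time_s: 22.05
ee_pos: [468.3, 4.4, 39.0]
ee_rot: [180.0, -0.0, 88.2]
force: [-1.0, 1.6, 3.8]
gripper_width: 16.1
gripper_force: 25.0
```

Seated with light contact. I'm releasing and withdrawing straight up.

send_rows:
  grip: [-0.6, -0.5, -0.3, -0.1, 0.1, 0.3, 0.3, 0.3]
  xyz:
    - [0, 0, 0]
    - [0, 0, 0]
    - [0, 0, 0]
    - [0, 0, 0]
    - [0, 0, 0]
    - [0, 0, 0]
    - [0, 0, 0]
    - [0, 0, 0]
  yaw: [0, 0, 0, 0, 0, 0, 0, 0]

```text
time_s: 22.72
ee_pos: [468.2, 4.4, 38.8]
ee_rot: [180.0, 0.0, 88.2]
force: [-0.2, 0.2, 0.3]
gripper_width: 58.6
gripper_force: 0.0
```

send_rows:
  grip: [0.3, 0.3, 0.3, 0.3, 0.3, 0.3, 0.3, 0.3]
  xyz:
    - [0, 0, 0.004]
    - [0, 0, 0.012]
    - [0, 0, 0.025]
    - [0, 0, 0.04]
    - [0, 0, 0.06]
    - [0, 0, 0.08]
    - [0, 0, 0.1]
    - [0, 0, 0.11]
  yaw: [0, 0, 0, 0, 0, 0, 0, 0]

```text
time_s: 23.38
ee_pos: [469.5, 4.4, 152.0]
ee_rot: [179.7, -0.0, 88.2]
force: [0.3, -0.0, -0.3]
gripper_width: 59.2
gripper_force: 0.0
```

send_rows:
  grip: [0.3, 0.3, 0.3, 0.3, 0.3]
  xyz:
    - [0, 0, 0]
    - [0, 0, 0]
    - [0, 0, 0]
    - [0, 0, 0]
    - [0, 0, 0]
  yaw: [0, 0, 0, 0, 0]

```text
time_s: 23.8
ee_pos: [467.6, 4.4, 147.9]
ee_rot: [-179.9, -0.0, 88.2]
force: [-0.0, -0.2, -0.1]
gripper_width: 59.2
gripper_force: 0.0
```

```bash
python3 - <<'E'
from h import *
d=grab('wrist','w8.png'); st=env.state(); print(st['time_s'],st['ee_pos'],st['force'],st['gripper_width'])
hsv=cv2.cvtColor(d['frame'],cv2.COLOR_RGB2HSV); G=d['frame'].mean(2)
o=((hsv[...,0]>15)&(hsv[...,0]<32)&(hsv[...,1]>110)&(hsv[...,2]>120)).astype(np.uint8); o[:,:360]=0;o[340:]=0
for c in cv2.findContours(o,0,1)[0]:
    x,y,w,h=cv2.boundingRect(c)
    if w*h>6: print('band',x,y,w,h,onz(d,x+w/2,y+h/2,11).round(1))
def r(p):return proj(d,p).round(0)
print('handle top expected',r((469.5,4.5,81)),r((470,25,81)))
c=int(r((469.5,4.5,81))[0])
for v in range(190,345,12): print(v,' '.join(str(int(x)) for x in G[v,c-32:c+34:2]))
E
```

```text
23.85 [467.72730627   4.37242189 148.03475598] [ 0.91786248 -0.56779112 -0.48738645] 59.1351716511753
band 469 336 6 4 [593.7 -91.1  11. ]
band 488 212 2 9 [598.9  12.7  11. ]
band 488 192 3 10 [598.   27.8  11. ]
band 480 171 3 11 [590.7  43.4  11. ]
band 490 150 3 11 [596.8  58.6  11. ]
handle top expected [321. 260.] [321. 228.]
190 178 217 216 167 130 151 208 197 162 162 164 156 176 206 209 208 210 215 208 163 161 159 161 157 133 147 150 154 183 216 208 208 208
202 173 215 214 162 131 128 178 179 161 160 163 157 175 206 208 207 210 214 207 163 160 159 161 154 129 146 151 153 185 213 208 210 210
214 158 151 137 134 132 151 206 180 160 159 162 154 145 154 168 168 169 175 189 161 160 159 161 154 134 147 151 154 194 215 205 206 207
226 157 152 136 133 132 156 199 169 150 137 143 144 149 153 152 152 153 153 158 167 180 190 182 153 139 148 152 155 199 215 208 208 208
238 154 153 137 133 135 153 177 176 154 157 183 201 217 224 227 231 234 236 238 239 237 216 171 153 145 148 152 156 205 210 209 209 209
250 152 154 139 134 136 128 176 178 150 153 181 201 217 225 228 230 233 236 238 239 23
[... 301 characters left out ...]
 212 181 160 160 161
286 157 176 217 203 138 133 187 206 182 155 179 198 215 223 227 229 233 235 237 238 236 206 161 139 141 149 151 166 207 174 161 161 160
298 157 170 215 204 139 130 113 111 111 119 126 125 164 205 208 203 202 209 184 127 125 115 111 118 144 150 151 154 145 156 161 160 161
310 173 172 209 204 144 140 161 138 137 136 138 147 168 204 207 203 202 210 220 182 136 138 137 131 148 151 151 180 209 170 163 160 159
322 193 175 207 218 217 214 203 203 203 203 203 202 202 203 202 202 202 202 202 202 203 202 192 162 156 152 153 188 214 207 208 209 208
334 189 200 206 209 209 208 208 208 206 207 209 209 208 209 209 208 209 209 208 208 207 207 208 208 208 209 208 208 209 210 209 206 207
```

The yellow bands are 15 mm apart (grooves 1–4), and the comb stands upright where it was. Handing in.

```bash
python3 -c "
from workcell import env
print(env.job_done())"
```

```text
the job is handed in; nothing more can be done
None
```

The job is done and handed in at about 24 s: all four handles lie parallel in grooves 1–4, the comb stands back in its dock, and the arm touches nothing and touched no other objects.

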